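# Tip the mandarins into the citrus press

## Robot

A 6-joint arm with a two-finger parallel gripper is mounted at the origin on a cart in front of the work surface, level with it; the furniture and walls round the work are solid. World frame = base frame: x ahead of the robot, y to its left, z up, the work surface at z = 0. Lengths are in m, angles in rad, forces in N, time in s.
With the tool pointing down it reaches from about 0.4 to 0.925 m from the base axis. Payload 12.5 kg.
Tool frame: the origin (TCP) lies between the finger pads; the fingertips stand 25 mm ahead of it and the grasp point (between the pads) lies 6 mm ahead of it; z points along the fingers, y is the direction in which the jaws open and shut (so a half turn about z gives the same grasp; the last joint's range is limited). The gripper opens to 95 mm and grips with 3 to 60 N. Pads are 20 mm wide; open, the fingers measure 119 mm over their backs; the gripper's body (75 mm by 180 mm) begins 59 mm behind the grasp point.
Start: joints at [1.085, 0.491, 1.559, -0, 1.092, -0.106], TCP at [0.232, 0.58, 0.24] pointing down, gripper open.
Joint ranges: [-3.1, 3.1], [-0.84, 2.19], [0.05, 2.79], [-1.13, 4.28], [0.06, 2.93], [-2.69, 2.69]. Speed limits (rad/s): [2.22, 2.22, 2.79, 3.14, 3.14, 3.14].

## Interface

Orientations are given as a unit quaternion [x, y, z, w].
In Python, from plant import robot gives the robot as it stands.
- The arm moves only by the tool step_arm, never from a script. Its argument "motion" is a list of rows, each an object of numbers: "wx", "wy", "wz": the turn, a rotation vector about the world's x, y, z in rad; "dx", "dy", "dz": the shift along the world's x, y, z in m; "fingers": the finger opening in m, from 0 to 0.0951. In form: [{"wx": .., "wy": .., "wz": .., "dx": .., "dy": .., "dz": .., "fingers": ..}, ...]. A call has 1 to 10 rows; each row shifts and turns the pose as measured when the row begins; what a row does not reach is not made up. A row lasts 1/12 s, in which the tool goes at most 41.7 mm and 7.16 degrees, less where a joint would pass 70% of its speed; a pose out of reach is approached as far as the arm can. A call with a gripper value outside its range is refused whole. The fingers move at their own pace and stop on an object; "squeeze" is the grip in N (left out, the last holds). Time passes only in rows, so rows that do not move let the fingers close. It gives the time, the measured TCP pose, the force and the opening at its end, in the units of the state.
- robot.observe(): the state, without advancing time (a new reading comes with each control period).
- robot.grab_frame(name): name is "scene" or "side" or "wrist"; returns (picture, depth): 400x640x3 uint8, blue, green, red; 400x640 float32, m along the optical axis (not along the pixel's ray), 0 where there is no reading.
- robot.get_calibration(name): a dict with "fx", "fy", "cx", "cy" (pixels), "D" ([k1, k2, p1, p2, k3] as OpenCV has them; the pictures are not rectified), "T" (4x4, takes a point from camera to world coordinates); the wrist camera has in their place "T_tool_cam" (4x4, takes a point from camera to tool coordinates, whose origin is the TCP and whose axes are the flange's). Camera axes: x right, y down, z forward; pixel columns grow to the right and rows downward; lengths in m; the calibration is good to about 2 mm. A picture is of the moment at which its call begins: read the wrist's pose just before it. get_calibration takes no time and is no camera call.
- robot.close_job(): hands the job in, once; it reports no verdict.
The state is a dict: "clock": time; "joint_pos": joint angles; "dq": joint speeds; "joint_efforts": joint torques, N m; "tool_pos": TCP position; "eef_rot": TCP orientation; "wrist_force": force on the tool from outside, world axes, zero at the start; "wrist_torque": the same for the moment, N m; "finger_gap": opening from 0.0 (shut) to 1.0 (fully open).
Only numpy, scipy, OpenCV 4.12 (cv2) and the standard library are available. Lean on these libraries where they do the work, as an engineer would, in place of code of your own. Each camera call takes 0.05 s, during which the arm holds its last target. There are 200 camera calls.

## Task

Load the citrus press: slide the hopper's cover fully open, pick up the wooden tote by its grip bar, tip all four mandarins over its lip into the hopper, and stand the empty tote back upright on the chopping board. Then slide the cover fully shut again, and leave the carafe and the tub where they are.

Things in the scene. Friction and masses are not known exactly. Their poses are not given: they have to be found in the camera images.
- hopper_mouth (a point): Centre of the hopper's open mouth, level with its rim (158 mm above the worktop). The citrus press is fixed: white housing, spout at its front (-x side), and on top a rectangular steel hopper, outside 190 mm along x and 166 mm along y of this point, walls 5 mm, inner floor 73 mm below the mouth. z is up; the press is turned with these axes.
- cover (a joint): The flat white cover that slides on top of the hopper, in m: 0 closed over the mouth, 0.155 fully open. It slides towards +y of hopper_mouth, stays where it is left and moves with about 2 N.
- cover_grip (a point): The black upright fin in the middle of the cover, to pinch or push: 70 mm long along x, 14 mm thick along y. The fin runs from 25 mm below this point (the cover's 196 x 172 mm top face) to 15 mm above it. Moves with the cover; axes parallel to hopper_mouth.
- tote_grip (a point): Centre of the flat-sided wooden grip bar of the loose fruit tote (0.15 to 0.3 kg, and 0.18 kg of fruit). The bar runs along x, 134 mm long, 20 mm wide (y), 26 mm high; end posts rise 13 mm above this point. The tote's underside is 105 mm below. It is 136 mm wide along x (147 mm over the posts), walls 5 mm; the 62 mm high back wall is at y -55 mm, the pouring lip on the +y side.
- tote_lip (a point): Middle of the edge of the tote's pouring lip, at y +101 mm, z -86 mm of tote_grip (same axes). The lip slopes up to it at 18 degrees from the floor's edge at y +54 mm. At the start it faces the hopper. With the tote tilted lip down about the bar's axis, the fruit rolls out at a tilt of about 35 to 50 degrees.
- board: Fixed dark wooden chopping board, 190 mm along x, 170 mm along y, 12 mm thick, on the worktop; origin under its centre on the worktop. The tote stands on it at the start.
- mandarin_1_center (a point): Centre of one of the four loose mandarins that lie in the tote at the start, 49 mm across, 48 mm high, about 45 g.
- mandarin_2_center (a point): Centre of one of the four loose mandarins that lie in the tote at the start, 46 mm across, 40 mm high, about 45 g.
- mandarin_3_center (a point): Centre of one of the four loose mandarins that lie in the tote at the start, 47 mm across, 41 mm high, about 45 g.
- mandarin_4_center (a point): Centre of one of the four loose mandarins that lie in the tote at the start, 49 mm across, 42 mm high, about 45 g.
- carafe: Bystander: grey jug with black lid and handle, 172 mm high; origin under its centre on the worktop.
- tub: Bystander: sealed dessert tub, 72 mm across, 71 mm high; origin under its centre.
Not all that is in view belongs to the job. What is shaped like the part that bears mandarin_3_center but blue or purple is not meant.

How it is judged:
On the way, in this order (a step that is already met when the one before it is completed fails the run):
1. the cover is slid fully open (at least 140 of its 155 mm) (value of joint cover above 0.14 m), for 0.2 s.
2. the tote is lifted over the hopper and tipped by more than 0.25 rad (14 degrees) (angle between tote_grip's own z axis and vertical above 0.25 rad and horizontal distance between tote_grip and hopper_mouth below 0.18 m and height (world z) of tote_grip above 0.2 m), for 0.05 s.
3. all four mandarins lie inside the hopper (x of mandarin_1_center in the frame of hopper_mouth between -0.09 and 0.09 m and y of mandarin_1_center in the frame of hopper_mouth between -0.078 and 0.078 m and z of mandarin_1_center in the frame of hopper_mouth between -0.08 and -0.015 m and x of mandarin_2_center in the frame of hopper_mouth between -0.09 and 0.09 m and y of mandarin_2_center in the frame of hopper_mouth between -0.078 and 0.078 m and z of mandarin_2_center in the frame of hopper_mouth between -0.08 and -0.015 m and x of mandarin_3_center in the frame of hopper_mouth between -0.09 and 0.09 m and y of mandarin_3_center in the frame of hopper_mouth between -0.078 and 0.078 m and z of mandarin_3_center in the frame of hopper_mouth between -0.08 and -0.015 m and x of mandarin_4_center in the frame of hopper_mouth between -0.09 and 0.09 m and y of mandarin_4_center in the frame of hopper_mouth between -0.078 and 0.078 m and z of mandarin_4_center in the frame of hopper_mouth between -0.08 and -0.015 m), for 0.2 s.
4. the tote stands upright on the board again (x of tote_grip in the frame of board between -0.055 and 0.055 m and y of tote_grip in the frame of board between -0.05 and 0.05 m and z of tote_grip in the frame of board between 0.111 and 0.122 m and angle between tote_grip's own z axis and vertical below 0.08 rad), for 0.2 s.
5. the cover is fully shut (within 8 mm) (value of joint cover below 0.008 m), for 0.2 s.
At the end, for the whole second after the job is handed in: All four mandarins are inside the hopper below its rim, the cover is shut to within 8 mm, and the tote stands upright (within 0.08 rad) on the board, its bar's centre within 55 mm (board's x) and 50 mm (board's y) of the board's centre (all of step 3 and all of step 4 and value of joint cover below 0.008 m); the robot touches nothing.
It fails at once if the carafe is moved by more than 30 mm or tipped (distance of carafe from where it was at the start of the episode above 0.03 m or angle between carafe's own z axis and vertical above 0.35 rad).
It fails at once if the dessert tub is moved by more than 30 mm or tipped (distance of tub from where it was at the start of the episode above 0.03 m or angle between tub's own z axis and vertical above 0.35 rad).
It also fails if it takes over 69 s, if anything falls off the work surface, if the arm or the gripper's body presses on something with over 40 N, if the wrist force passes 120 N, or if a joint passes its speed limit or range.

## Working session

There is one attempt and no reset: what is moved stays moved. The work goes in short steps, Python scripts to look and compute and a tool call to move; the robot and the scene stay as the last step left them, time stands still between calls to the robot, and variables do not carry over. Pictures are saved under pics/ and viewed, about 8 in all and at most 12, crops included, and the job is handed in when it is done.

Besides the shell and the picture viewer there is one more tool, called as name(argument=value, ...) on one line, values as JSON. step_arm: Moves the arm, as the interface text tells. Its arguments: {"type":"object","properties":{"motion":{"type":"array"},"squeeze":{"type":"number"}},"required":["motion"]}

```bash
mkdir -p pics
cat > h.py <<'E'
import numpy as np, cv2
from plant import robot
from scipy.spatial.transform import Rotation as R
def cam(name):
    s=robot.observe(); p,d=robot.grab_frame(name); c=robot.get_calibration(name)
    if name=='wrist':
        T=np.eye(4);T[:3,:3]=R.from_quat(s['eef_rot']).as_matrix();T[:3,3]=s['tool_pos']; T=T@c['T_tool_cam']
    else: T=np.array(c['T'])
    K=np.array([[c['fx'],0,c['cx']],[0,c['fy'],c['cy']],[0,0,1]])
    return p,d,K,np.array(c['D'],float),T
def cloud(d,K,D,T):
    h,w=d.shape; u,v=np.meshgrid(np.arange(w),np.arange(h))
    n=cv2.undistortPoints(np.stack([u,v],-1).reshape(-1,1,2).astype(np.float32),K,D).reshape(h,w,2)
    P=np.dstack([n*d[...,None],d])@T[:3,:3].T+T[:3,3]; P[d<=0]=np.nan
    return P
E
python3 - <<'E'
from h import *
print(robot.observe())
for n in('scene','side'):
    p,d,K,D,T=cam(n); cv2.imwrite(f'pics/{n}0.png',p); np.savez(f'{n}0.npz',p=p,d=d,K=K,D=D,T=T,P=cloud(d,K,D,T)); print(n,T.round(3).tolist())
E
```

```text
{'clock': 0.0, 'joint_pos': array([ 1.08542467e+00,  4.91547387e-01,  1.55947420e+00, -6.22407258e-06,
        1.09171226e+00, -1.05596988e-01]), 'dq': array([-0.0004169 ,  0.00037355,  0.00060647,  0.00090675,  0.00055872,
        0.00189869]), 'joint_efforts': array([ 2.34431551e-03, -6.12640572e+01, -2.58185953e+01,  6.94805779e-02,
        4.81003826e-02, -1.09304253e-04]), 'tool_pos': array([0.23156425, 0.58027019, 0.23906078]), 'eef_rot': array([ 1.88746816e-01,  9.82025618e-01, -5.46671261e-04, -1.63518256e-04]), 'wrist_force': array([ 0.02970438,  0.05074159, -0.13873253]), 'wrist_torque': array([-0.0548366 ,  0.01517429, -0.01745144]), 'finger_gap': 1.0012753130250163}
scene [[0.838, -0.316, 0.445, 0.107], [-0.545, -0.482, 0.686, -1.141], [-0.002, -0.817, -0.576, 0.723], [0.0, 0.0, 0.0, 1.0]]
side [[0.81, 0.511, -0.286, 0.885], [0.586, -0.715, 0.382, -0.837], [-0.009, -0.477, -0.879, 1.09], [0.0, 0.0, 0.0, 1.0]]
```

View pics/scene0.png

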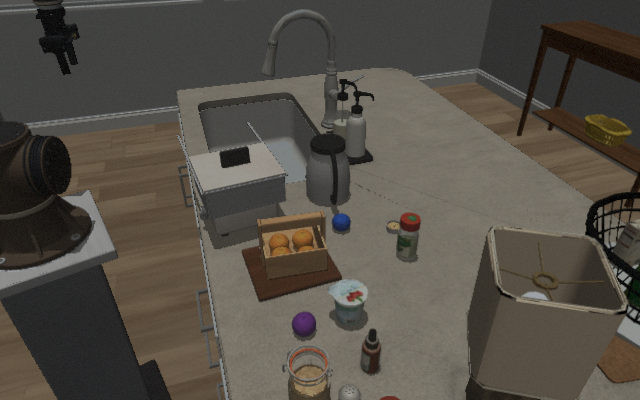

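View pics/side0.png

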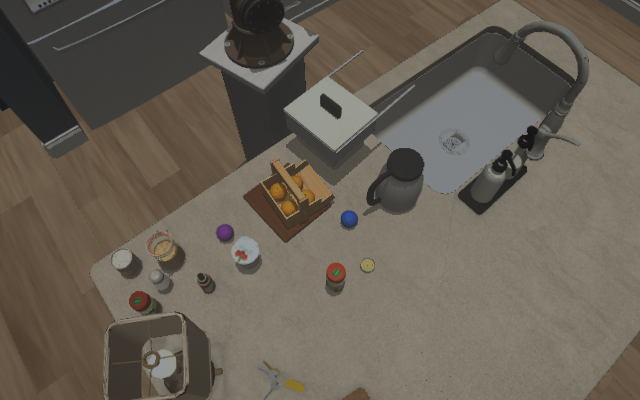

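Scene: press cover at about (235,165) with black fin at (235,157), tote at (292,250) on the board, carafe (328,170), tub (349,300). Side: fin (330,105), cover (330,112), tote bar (290,182), tub (245,252), carafe (400,180).

```bash
cat > m.py <<'E'
from h import *
for n,pts in(('side',dict(fin=(330,105),cover=(345,125),bar=(290,180),tub=(245,250),carafe=(405,160),mand=(277,190),board=(262,205))),('scene',dict(fin=(235,157),cover=(220,175),bar=(292,223),carafe=(328,145),tub=(348,290),mand=(303,240),board=(260,277)))):
    z=np.load(n+'0.npz'); P=z['P']
    for k,(u,v) in pts.items(): print(n,k,np.nanmedian(P[v-1:v+2,u-1:u+2].reshape(-1,3),0).round(3))
    hsv=cv2.cvtColor(z['p'],cv2.COLOR_BGR2HSV)
    fx,fy=pts['cover']; c=P[fy,fx]
    near=np.hypot(P[...,0]-c[0],P[...,1]-c[1])<0.25
    def rect(m,lab):
        q=P[m]; 
        if len(q)<20: print(lab,len(q));return
        r=cv2.minAreaRect(q[:,:2].astype(np.float32)); print(n,lab,len(q),np.round(r[0],4),np.round(r[1],3),round(r[2],1),'z',np.percentile(q[:,2],[5,50,95]).round(3))
    def big(m):
        k,l,s,_=cv2.connectedComponentsWithStats(m.astype(np.uint8)); return l==1+s[1:,4].argmax()
    zc=c[2]
    rect(big(near&(abs(P[...,2]-zc)<0.012)&(hsv[...,2]>110)),'cover')
    rect(big(near&(P[...,2]>zc+0.012)&(P[...,2]<zc+.06)&(hsv[...,2]<70)),'fin')
    u,v=pts['bar']; b=P[v,u]
    nb=np.hypot(P[...,0]-b[0],P[...,1]-b[1])<0.12
    rect(big(nb&(P[...,2]>0.108)&(P[...,2]<0.15)),'bar')
    rect(nb&(P[...,2]>0.126)&(P[...,2]<0.15),'barttop')
    rect(big(nb&(P[...,2]>0.006)&(P[...,2]<0.018)),'board')
    rect(big(nb&(P[...,2]>0.02)&(P[...,2]<0.15)&(hsv[...,2]>60)),'tote')
E
python3 m.py
```

```text
side fin [ 0.462 -0.22   0.197]
side cover [ 0.52  -0.23   0.164]
side bar [ 0.489 -0.434  0.129]
side tub [ 0.498 -0.636  0.069]
side carafe [ 0.706 -0.237  0.171]
side mand [ 0.454 -0.453  0.064]
side board [ 0.426 -0.494  0.013]
side cover 3449 [ 0.4715 -0.1383] [0.325 0.206] 81.1 z [0.158 0.165 0.167]
side fin 229 [ 0.4598 -0.2155] [0.013 0.07 ] 80.4 z [0.177 0.198 0.206]
side bar 511 [ 0.4852 -0.4361] [0.025 0.15 ] 70.0 z [0.113 0.129 0.133]
side barttop 389 [ 0.4849 -0.4357] [0.024 0.149] 69.6 z [0.127 0.13  0.133]
side board 1166 [ 0.4968 -0.4821] [0.223 0.143] 18.6 z [0.008 0.012 0.016]
side tote 2770 [ 0.4936 -0.4145] [0.156 0.15 ] 69.6 z [0.023 0.055 0.131]
scene fin [ 0.457 -0.221  0.185]
scene cover [ 0.406 -0.245  0.164]
scene bar [ 0.481 -0.445  0.119]
scene carafe [ 0.694 -0.268  0.17 ]
scene tub [ 0.495 -0.635  0.07 ]
scene mand [ 0.512 -0.436  0.052]
scene board [ 0.392 -0.453  0.011]
scene cover 2461 [ 0.4665 -0.1572] [0.293 0.203] 80.7 z [0.161 0.163 0.165]
scene fin 341 [ 0.457  -0.2192] [0.015 0.069] 81.9 z [0.178 0.192 0.204]
scene bar 874 [ 0.4832 -0.4369] [0.028 0.147] 70.4 z [0.11  0.125 0.131]
scene barttop 427 [ 0.4833 -0.4369] [0.028 0.146] 70.2 z [0.127 0.129 0.131]
scene board 1996 [ 0.4709 -0.444 ] [0.173 0.19 ] 77.6 z [0.009 0.012 0.015]
scene tote 3377 [ 0.4886 -0.4204] [0.15  0.148] 70.1 z [0.024 0.058 0.13 ]
```

Run:
```python
from h import *
P=np.load('side0.npz')['P']; Q=np.load('scene0.npz')['P']
for u,v in((503,55),(540,25),(575,95),(345,65),(395,100)): print('side',u,v,P[v,u].round(3))
for u,v in((268,65),(300,15),(330,60),(328,110)): print('scene',u,v,Q[v,u].round(3))
for n,A in(('side',P),('scene',Q)):
    m=(A[...,0]<0.75)&(A[...,1]>-0.3)&(A[...,1]<0.6)&(A[...,2]>0.2)&(A[...,0]>.3)
    q=A[m]; print(n,m.sum(), q.min(0).round(2) if len(q) else '', q.max(0).round(2) if len(q) else '')
```

```text
side 503 55 [0.767 0.172 0.242]
side 540 25 [0.819 0.163 0.379]
side 575 95 [0.979 0.124 0.268]
side 345 65 [ 0.39  -0.038  0.15 ]
side 395 100 [ 0.58  -0.071  0.155]
scene 268 65 [0.758 0.176 0.243]
scene 300 15 [0.864 0.146 0.386]
scene 330 60 [0.959 0.119 0.239]
scene 328 110 [0.952 0.119 0.063]
side 138 [ 0.43 -0.23  0.2 ] [0.75 0.19 0.24]
scene 150 [ 0.42 -0.23  0.2 ] [0.75 0.2  0.25]
```

step_arm(motion=[{"dx": 0.02, "dy": -0.03, "dz": 0.01, "wz": 0.02}, {"dx": 0.02, "dy": -0.035, "dz": 0.01, "wz": 0.02}, {"dx": 0.02, "dy": -0.035, "dz": 0.01, "wz": 0.02}, {"dx": 0.02, "dy": -0.035, "dz": 0.01, "wz": 0.02}, {"dx": 0.02, "dy": -0.035, "dz": 0.01, "wz": 0.02}, {"dx": 0.02, "dy": -0.035, "wz": 0.02}, {"dx": 0.02, "dy": -0.035, "wz": 0.02}, {"dx": 0.02, "dy": -0.035, "wz": 0.02}, {"dx": 0.02, "dy": -0.035, "wz": 0.02}, {"dx": 0.02, "dy": -0.035, "wz": 0.02}])

```text
invalid input at $.motion[0]: expected keys wx, wy, wz, dx, dy, dz, fingers
```

step_arm(motion=[{"wx": 0, "wy": 0, "wz": 0.02, "dx": 0.02, "dy": -0.03, "dz": 0.01, "fingers": 0.06}, {"wx": 0, "wy": 0, "wz": 0.02, "dx": 0.02, "dy": -0.035, "dz": 0.01, "fingers": 0.06}, {"wx": 0, "wy": 0, "wz": 0.02, "dx": 0.02, "dy": -0.035, "dz": 0.01, "fingers": 0.06}, {"wx": 0, "wy": 0, "wz": 0.02, "dx": 0.02, "dy": -0.035, "dz": 0.01, "fingers": 0.06}, {"wx": 0, "wy": 0, "wz": 0.02, "dx": 0.02, "dy": -0.035, "dz": 0.01, "fingers": 0.06}, {"wx": 0, "wy": 0, "wz": 0.02, "dx": 0.02, "dy": -0.035, "dz": 0, "fingers": 0.06}, {"wx": 0, "wy": 0, "wz": 0.02, "dx": 0.02, "dy": -0.035, "dz": 0, "fingers": 0.06}, {"wx": 0, "wy": 0, "wz": 0.02, "dx": 0.02, "dy": -0.035, "dz": 0, "fingers": 0.06}, {"wx": 0, "wy": 0, "wz": 0.02, "dx": 0.02, "dy": -0.035, "dz": 0, "fingers": 0.06}, {"wx": 0, "wy": 0, "wz": 0.02, "dx": 0.02, "dy": -0.035, "dz": 0, "fingers": 0.06}])

```text
clock: 0.93
tool_pos: [0.4303, 0.2274, 0.2871]
eef_rot: [0.08, 0.997, -0.003, -0.001]
wrist_force: [0.2, 0.7, -0.5]
finger_gap: 0.63
```

step_arm(motion=[{"wx": -0.08, "wy": 0, "wz": 0, "dx": 0.003, "dy": -0.04, "dz": 0.003, "fingers": 0.06}, {"wx": -0.08, "wy": 0, "wz": 0, "dx": 0.003, "dy": -0.04, "dz": 0.003, "fingers": 0.06}, {"wx": -0.08, "wy": 0, "wz": 0, "dx": 0.003, "dy": -0.04, "dz": 0.003, "fingers": 0.06}, {"wx": -0.08, "wy": 0, "wz": 0, "dx": 0.003, "dy": -0.04, "dz": 0.003, "fingers": 0.06}, {"wx": -0.08, "wy": 0, "wz": 0, "dx": 0.003, "dy": -0.04, "dz": 0.003, "fingers": 0.06}, {"wx": -0.08, "wy": 0, "wz": 0, "dx": 0.003, "dy": -0.04, "dz": 0.003, "fingers": 0.06}, {"wx": -0.08, "wy": 0, "wz": 0, "dx": 0.003, "dy": -0.04, "dz": 0.003, "fingers": 0.06}, {"wx": -0.08, "wy": 0, "wz": 0, "dx": 0.003, "dy": -0.04, "dz": 0.003, "fingers": 0.06}, {"wx": -0.08, "wy": 0, "wz": 0, "dx": 0.003, "dy": -0.04, "dz": 0.003, "fingers": 0.06}, {"wx": -0.08, "wy": 0, "wz": 0, "dx": 0.003, "dy": -0.04, "dz": 0.003, "fingers": 0.06}])

```text
clock: 1.77
tool_pos: [0.4616, -0.1866, 0.319]
eef_rot: [0.074, 0.91, -0.406, 0.031]
wrist_force: [0.5, -0.2, -0.5]
finger_gap: 0.631
```

Run:
```python
from h import *
s=robot.observe(); print(s['clock'],s['joint_pos'].round(3),s['tool_pos'].round(4)); print(R.from_quat(s['eef_rot']).as_matrix().round(3))
```

```text
1.7667 [-0.149  0.264  1.944 -0.999  1.066 -0.983] [ 0.4616 -0.1866  0.319 ]
[[-0.987  0.16  -0.004]
 [ 0.11   0.659 -0.744]
 [-0.116 -0.735 -0.668]]
```

step_arm(motion=[{"wx": 0.084, "wy": 0, "wz": 0, "dx": 0, "dy": -0.003, "dz": -0.007, "fingers": 0.06}, {"wx": 0.084, "wy": 0, "wz": 0, "dx": 0, "dy": -0.003, "dz": -0.007, "fingers": 0.06}, {"wx": 0.084, "wy": 0, "wz": 0, "dx": 0, "dy": -0.003, "dz": -0.007, "fingers": 0.06}, {"wx": 0.084, "wy": 0, "wz": 0, "dx": 0, "dy": -0.003, "dz": -0.007, "fingers": 0.06}, {"wx": 0.084, "wy": 0, "wz": 0, "dx": 0, "dy": -0.003, "dz": -0.007, "fingers": 0.06}, {"wx": 0.084, "wy": 0, "wz": 0, "dx": 0, "dy": -0.003, "dz": -0.007, "fingers": 0.06}, {"wx": 0.084, "wy": 0, "wz": 0, "dx": 0, "dy": -0.003, "dz": -0.007, "fingers": 0.06}, {"wx": 0.084, "wy": 0, "wz": 0, "dx": 0, "dy": -0.003, "dz": -0.007, "fingers": 0.06}, {"wx": 0.084, "wy": 0, "wz": 0, "dx": 0, "dy": -0.003, "dz": -0.007, "fingers": 0.06}, {"wx": 0.084, "wy": 0, "wz": 0, "dx": 0, "dy": -0.003, "dz": -0.007, "fingers": 0.06}])

```text
clock: 2.6
tool_pos: [0.4622, -0.2226, 0.2462]
eef_rot: [0.077, 0.997, 0.012, 0.0]
wrist_force: [0.5, -0.0, 0.3]
finger_gap: 0.631
```

```bash
cat >> h.py <<'E'
def st():
    s=robot.observe(); M=R.from_quat(s['eef_rot']).as_matrix()
    print(round(s['clock'],2),'q',s['joint_pos'].round(2),'tcp',s['tool_pos'].round(4),'z',M[:,2].round(3),'yhead',round(np.degrees(np.arctan2(M[1,1],M[0,1])),1),'F',s['wrist_force'].round(1),'gap',round(s['finger_gap']*.0951,4))
E
python3 -c "from h import *;st()"
```

```text
2.6 q [-0.59  0.33  1.82  0.03  1.01 -2.02] tcp [ 0.4622 -0.2226  0.2462] z [ 0.003  0.025 -1.   ] yhead 81.1 F [ 0.5 -0.   0.3] gap 0.06
```

step_arm(motion=[{"wx": -0.012, "wy": 0, "wz": 0, "dx": -0.001, "dy": 0.002, "dz": -0.017, "fingers": 0.06}, {"wx": -0.012, "wy": 0, "wz": 0, "dx": -0.001, "dy": 0.002, "dz": -0.016, "fingers": 0.06}, {"wx": 0, "wy": 0, "wz": 0, "dx": 0, "dy": 0, "dz": -0.016, "fingers": 0.05}, {"wx": 0, "wy": 0, "wz": 0, "dx": 0, "dy": 0, "dz": 0, "fingers": 0.0}, {"wx": 0, "wy": 0, "wz": 0, "dx": 0, "dy": 0, "dz": 0, "fingers": 0.0}, {"wx": 0, "wy": 0, "wz": 0, "dx": 0, "dy": 0, "dz": 0, "fingers": 0.0}, {"wx": 0, "wy": 0, "wz": 0, "dx": 0, "dy": 0, "dz": 0, "fingers": 0.0}, {"wx": 0, "wy": 0, "wz": 0, "dx": 0, "dy": 0, "dz": 0, "fingers": 0.0}], squeeze=20)

```text
clock: 3.27
tool_pos: [0.4598, -0.2201, 0.1948]
eef_rot: [0.081, 0.997, 0.005, 0.001]
wrist_force: [14.4, 33.1, -8.4]
finger_gap: 0.27
```

```bash
python3 -c "from h import *;st()"
```

```text
3.27 q [-0.58  0.39  1.89  0.01  0.87 -2.  ] tcp [ 0.4598 -0.2201  0.1948] z [ 0.002  0.011 -1.   ] yhead 80.8 F [14.4 33.1 -8.4] gap 0.0257
```

step_arm(motion=[{"wx": 0, "wy": 0, "wz": 0, "dx": 0.001, "dy": 0.004, "dz": 0, "fingers": 0.0}, {"wx": 0, "wy": 0, "wz": 0, "dx": 0, "dy": 0.003, "dz": 0, "fingers": 0.0}, {"wx": 0, "wy": 0, "wz": 0, "dx": 0, "dy": 0, "dz": 0, "fingers": 0.0}])

```text
clock: 3.52
tool_pos: [0.4615, -0.2119, 0.1957]
eef_rot: [0.08, 0.997, 0.005, 0.002]
wrist_force: [1.9, 0.3, -13.2]
finger_gap: 0.147
```

```bash
python3 -c "
from h import *;st()
p,d,K,D,T=cam('wrist'); cv2.imwrite('pics/w1.png',p)"
```

```text
3.52 q [-0.57  0.38  1.89  0.01  0.87 -1.99] tcp [ 0.4615 -0.2119  0.1957] z [ 0.004  0.011 -1.   ] yhead 80.8 F [  1.9   0.3 -13.2] gap 0.014
```

View pics/w1.png

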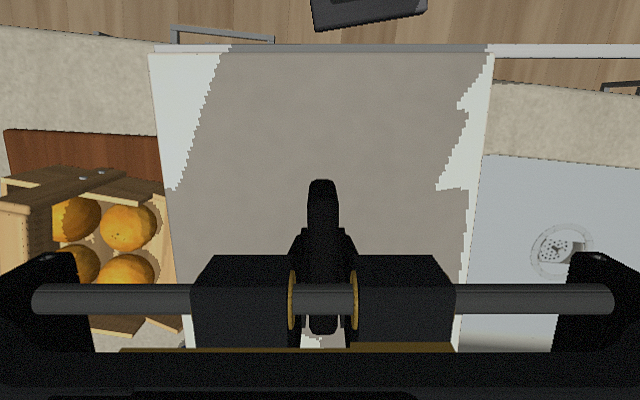

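Fin gripped (gap 14 mm, fin at (322,250) aligned with the jaws). Slide open.

step_arm(motion=[{"wx": 0, "wy": 0, "wz": 0, "dx": 0.0025, "dy": 0.0155, "dz": 0, "fingers": 0.0}, {"wx": 0, "wy": 0, "wz": 0, "dx": 0.0025, "dy": 0.0155, "dz": 0, "fingers": 0.0}, {"wx": 0, "wy": 0, "wz": 0, "dx": 0.0025, "dy": 0.0155, "dz": 0, "fingers": 0.0}, {"wx": 0, "wy": 0, "wz": 0, "dx": 0.0025, "dy": 0.0155, "dz": 0, "fingers": 0.0}, {"wx": 0, "wy": 0, "wz": 0, "dx": 0.0025, "dy": 0.0155, "dz": 0, "fingers": 0.0}, {"wx": 0, "wy": 0, "wz": 0, "dx": 0.0025, "dy": 0.0155, "dz": 0, "fingers": 0.0}, {"wx": 0, "wy": 0, "wz": 0, "dx": 0.0025, "dy": 0.0155, "dz": 0, "fingers": 0.0}, {"wx": 0, "wy": 0, "wz": 0, "dx": 0.0025, "dy": 0.0155, "dz": 0, "fingers": 0.0}, {"wx": 0, "wy": 0, "wz": 0, "dx": 0.0025, "dy": 0.0155, "dz": 0, "fingers": 0.0}])

```text
clock: 4.32
tool_pos: [0.4834, -0.0741, 0.1957]
eef_rot: [0.08, 0.997, 0.001, 0.001]
wrist_force: [1.5, -3.0, -8.2]
finger_gap: 0.146
```

```bash
python3 -c "from h import *;st()"
```

```text
4.32 q [-0.29  0.36  1.94  0.    0.85 -1.7 ] tcp [ 0.4834 -0.0741  0.1957] z [ 0.002  0.002 -1.   ] yhead 80.8 F [ 1.5 -3.  -8.2] gap 0.0139
```

step_arm(motion=[{"wx": 0, "wy": 0, "wz": 0, "dx": 0.0015, "dy": 0.009, "dz": 0, "fingers": 0.0}, {"wx": 0, "wy": 0, "wz": 0, "dx": 0.001, "dy": 0.006, "dz": 0, "fingers": 0.0}, {"wx": 0, "wy": 0, "wz": 0, "dx": 0, "dy": 0.002, "dz": 0, "fingers": 0.0}, {"wx": 0, "wy": 0, "wz": 0, "dx": 0, "dy": 0, "dz": 0, "fingers": 0.0}])

```text
clock: 4.65
tool_pos: [0.4853, -0.0614, 0.1956]
eef_rot: [0.077, 0.997, -0.005, -0.0]
wrist_force: [-0.3, 1.9, -5.1]
finger_gap: 0.151
```

```bash
python3 -c "from h import *;st()"
```

```text
4.65 q [-0.26  0.36  1.94 -0.01  0.85 -1.66] tcp [ 0.4853 -0.0614  0.1956] z [-0.001 -0.011 -1.   ] yhead 81.2 F [-0.3  1.9 -5.1] gap 0.0143
```

step_arm(motion=[{"wx": 0, "wy": 0, "wz": 0, "dx": 0, "dy": 0, "dz": 0, "fingers": 0.06}, {"wx": 0, "wy": 0, "wz": 0, "dx": 0, "dy": 0, "dz": 0, "fingers": 0.06}, {"wx": 0.01, "wy": 0, "wz": 0, "dx": 0, "dy": 0, "dz": 0.025, "fingers": 0.07}, {"wx": 0, "wy": 0, "wz": -0.03, "dx": 0, "dy": 0, "dz": 0.035, "fingers": 0.07}, {"wx": 0, "wy": 0, "wz": -0.03, "dx": 0, "dy": -0.035, "dz": 0.015, "fingers": 0.07}, {"wx": 0, "wy": 0, "wz": -0.03, "dx": 0, "dy": -0.04, "dz": 0, "fingers": 0.07}, {"wx": 0, "wy": 0, "wz": -0.03, "dx": 0, "dy": -0.04, "dz": 0, "fingers": 0.07}, {"wx": 0, "wy": 0, "wz": -0.03, "dx": 0, "dy": -0.04, "dz": 0, "fingers": 0.07}, {"wx": 0, "wy": 0, "wz": -0.03, "dx": 0, "dy": -0.04, "dz": 0, "fingers": 0.07}, {"wx": 0, "wy": 0, "wz": -0.01, "dx": 0, "dy": -0.04, "dz": 0, "fingers": 0.07}])

```text
clock: 5.48
tool_pos: [0.4849, -0.2999, 0.2806]
eef_rot: [0.171, 0.985, 0.0, 0.004]
wrist_force: [0.9, -0.0, 0.2]
finger_gap: 0.73
```

Run:
```python
from h import *
st()
p,d,K,D,T=cam('wrist'); np.savez('w2.npz',p=p,d=d,P=cloud(d,K,D,T)); cv2.imwrite('pics/w2.png',p)
```

```text
5.48 q [-0.67  0.37  1.65  0.    1.12 -1.9 ] tcp [ 0.4849 -0.2999  0.2806] z [ 0.008 -0.001 -1.   ] yhead 70.3 F [ 0.9 -0.   0.2] gap 0.0694
```

View pics/w2.png

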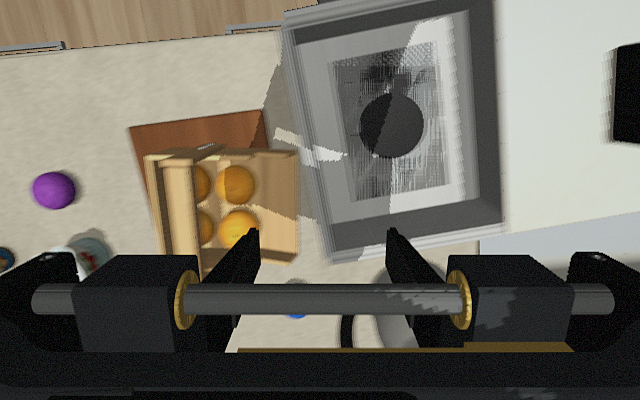

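The wrist view shows the open hopper (rim spans about (290,20)–(500,260)) and the tote bar as a vertical strip near (180,210). I'll measure both from it.

Run:
```python
from h import *
z=np.load('w2.npz');P=z['P']
def rect(m,l):
    k,L,s,_=cv2.connectedComponentsWithStats(m.astype(np.uint8)); m=L==1+s[1:,4].argmax()
    q=P[m]; r=cv2.minAreaRect(q[:,:2].astype(np.float32)); v,u=np.nonzero(m); print(l,len(q),np.round(r[0],4),np.round(r[1],3),round(r[2],1),'z',np.percentile(q[:,2],[5,50,95]).round(3),u.min(),u.max(),v.min(),v.max())
z_=P[...,2]; v,u=np.mgrid[:400,:640]
rect((z_>.115)&(z_<.15)&(u<280)&(v<330),'bar')
rect((z_>.125)&(z_<.15)&(u<280)&(v<330),'bartop')
rect((z_>.15)&(z_<.164)&(u>270)&(u<510)&(v<270),'rim')
rect((z_>.006)&(z_<.02)&(u<290)&(v<280),'board')
```

```text
bar 2854 [ 0.4738 -0.4328] [0.026 0.122] 68.4 z [0.118 0.13  0.132] 165 207 156 281
bartop 2336 [ 0.4738 -0.4328] [0.026 0.122] 68.5 z [0.127 0.13  0.132] 165 203 157 281
rim 5726 [ 0.456  -0.2424] [0.117 0.206] 81.0 z [0.154 0.157 0.159] 281 439 0 264
board 4875 [ 0.4474 -0.4361] [0.173 0.136] 77.9 z [0.011 0.013 0.014] 129 274 108 230
```

step_arm(motion=[{"wx": 0, "wy": 0.008, "wz": 0, "dx": 0, "dy": -0.04, "dz": 0, "fingers": 0.06}, {"wx": 0, "wy": 0, "wz": 0, "dx": 0, "dy": -0.04, "dz": -0.005, "fingers": 0.06}, {"wx": 0, "wy": 0, "wz": 0, "dx": 0, "dy": -0.035, "dz": -0.02, "fingers": 0.06}, {"wx": 0, "wy": 0, "wz": 0, "dx": 0, "dy": -0.015, "dz": -0.03, "fingers": 0.06}, {"wx": 0, "wy": 0, "wz": 0, "dx": 0, "dy": 0, "dz": -0.03, "fingers": 0.06}])

```text
clock: 5.95
tool_pos: [0.4852, -0.441, 0.2012]
eef_rot: [0.175, 0.985, -0.006, 0.007]
wrist_force: [0.5, 0.5, 0.0]
finger_gap: 0.632
```

```bash
python3 -c "from h import *;st()"
```

```text
5.95 q [-0.84  0.57  1.53 -0.    1.03 -2.06] tcp [ 0.4852 -0.441   0.2012] z [ 0.012 -0.014 -1.   ] yhead 69.9 F [0.5 0.5 0. ] gap 0.0601
```

step_arm(motion=[{"wx": 0.007, "wy": 0.006, "wz": 0, "dx": 0, "dy": 0.002, "dz": -0.025, "fingers": 0.06}, {"wx": 0.007, "wy": 0.006, "wz": 0, "dx": -0.001, "dy": 0.002, "dz": -0.025, "fingers": 0.06}, {"wx": 0, "wy": 0, "wz": 0, "dx": 0, "dy": 0, "dz": -0.02, "fingers": 0.06}, {"wx": 0, "wy": 0, "wz": 0, "dx": 0, "dy": 0, "dz": -0.004, "fingers": 0.06}, {"wx": 0, "wy": 0, "wz": 0, "dx": 0, "dy": 0, "dz": 0, "fingers": 0.04}])

```text
clock: 6.37
tool_pos: [0.4822, -0.4377, 0.1192]
eef_rot: [0.177, 0.984, 0.003, -0.002]
wrist_force: [0.1, 0.3, 0.3]
finger_gap: 0.599
```

Run:
```python
from h import *
st()
p,d,K,D,T=cam('wrist'); np.savez('w3.npz',p=p,d=d,P=cloud(d,K,D,T)); cv2.imwrite('pics/w3.png',p)
```

```text
6.37 q [-0.84  0.66  1.6   0.    0.89 -2.06] tcp [ 0.4822 -0.4377  0.1192] z [-0.003  0.007 -1.   ] yhead 69.7 F [0.1 0.3 0.3] gap 0.057
```

View pics/w3.png

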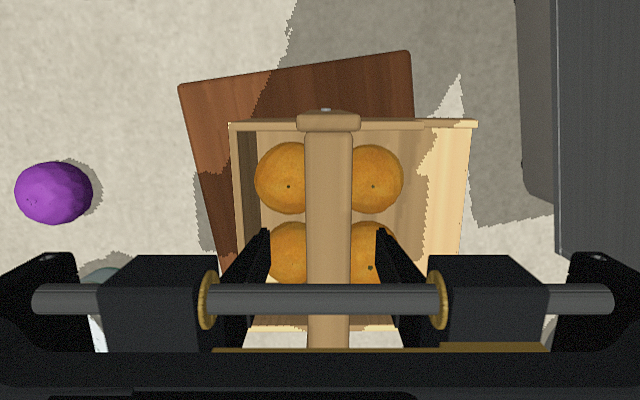

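Bar centred between the fingers (columns 305–352, fingers 268/376), and all four mandarins are in the tote. Close and lift.

step_arm(motion=[{"wx": 0, "wy": 0, "wz": 0, "dx": 0, "dy": -0.001, "dz": 0.003, "fingers": 0.0}, {"wx": 0, "wy": 0, "wz": 0, "dx": 0, "dy": 0, "dz": 0, "fingers": 0.0}, {"wx": 0, "wy": 0, "wz": 0, "dx": 0, "dy": 0, "dz": 0, "fingers": 0.0}, {"wx": 0, "wy": 0, "wz": 0, "dx": 0, "dy": 0, "dz": 0, "fingers": 0.0}, {"wx": 0, "wy": 0, "wz": 0, "dx": 0, "dy": 0, "dz": 0, "fingers": 0.0}, {"wx": 0, "wy": 0, "wz": 0, "dx": 0, "dy": 0, "dz": 0.005, "fingers": 0.0}, {"wx": 0, "wy": 0, "wz": 0, "dx": 0, "dy": 0, "dz": 0.01, "fingers": 0.0}], squeeze=50)

```text
clock: 7.0
tool_pos: [0.4837, -0.439, 0.1441]
eef_rot: [0.176, 0.984, 0.001, 0.0]
wrist_force: [1.1, 1.4, -3.1]
finger_gap: 0.209
```

```bash
python3 -c "from h import *;st()"
```

```text
7.0 q [-0.84  0.63  1.58  0.    0.93 -2.06] tcp [ 0.4837 -0.439   0.1441] z [ 0.001  0.003 -1.   ] yhead 69.7 F [ 1.1  1.4 -3.1] gap 0.0199
```

step_arm(motion=[{"wx": 0, "wy": 0, "wz": 0, "dx": 0, "dy": 0, "dz": 0.02, "fingers": 0.0}, {"wx": 0, "wy": 0, "wz": 0, "dx": 0, "dy": 0, "dz": 0.025, "fingers": 0.0}, {"wx": 0, "wy": 0, "wz": 0, "dx": 0, "dy": 0, "dz": 0.025, "fingers": 0.0}, {"wx": 0, "wy": 0, "wz": 0, "dx": -0.001, "dy": 0, "dz": 0.025, "fingers": 0.0}, {"wx": 0, "wy": 0, "wz": 0, "dx": -0.002, "dy": 0.006, "dz": 0.025, "fingers": 0.0}, {"wx": 0, "wy": 0, "wz": 0, "dx": -0.003, "dy": 0.012, "dz": 0.02, "fingers": 0.0}, {"wx": 0, "wy": 0, "wz": 0, "dx": -0.003, "dy": 0.016, "dz": 0.015, "fingers": 0.0}, {"wx": 0, "wy": 0, "wz": 0, "dx": -0.003, "dy": 0.016, "dz": 0.01, "fingers": 0.0}, {"wx": 0, "wy": 0, "wz": 0, "dx": -0.003, "dy": 0.016, "dz": 0.005, "fingers": 0.0}, {"wx": 0, "wy": 0, "wz": 0, "dx": -0.003, "dy": 0.016, "dz": 0, "fingers": 0.0}])

```text
clock: 7.83
tool_pos: [0.4623, -0.3557, 0.3287]
eef_rot: [0.178, 0.984, -0.0, 0.001]
wrist_force: [0.2, 0.5, -3.2]
finger_gap: 0.203
```

```bash
python3 -c "from h import *;st()"
```

```text
7.83 q [-0.77  0.35  1.54  0.    1.25 -1.98] tcp [ 0.4623 -0.3557  0.3287] z [ 0.001 -0.    -1.   ] yhead 69.5 F [ 0.2  0.5 -3.2] gap 0.0193
```

step_arm(motion=[{"wx": 0, "wy": 0, "wz": 0, "dx": -0.002, "dy": 0.016, "dz": 0, "fingers": 0.0}, {"wx": 0, "wy": 0, "wz": 0, "dx": -0.002, "dy": 0.016, "dz": 0, "fingers": 0.0}, {"wx": 0, "wy": 0, "wz": 0, "dx": -0.002, "dy": 0.016, "dz": 0, "fingers": 0.0}, {"wx": 0, "wy": 0, "wz": 0, "dx": -0.002, "dy": 0.014, "dz": 0, "fingers": 0.0}, {"wx": 0, "wy": 0, "wz": 0, "dx": -0.001, "dy": 0.01, "dz": 0, "fingers": 0.0}, {"wx": 0, "wy": 0, "wz": 0, "dx": 0, "dy": 0.007, "dz": 0, "fingers": 0.0}, {"wx": 0, "wy": 0, "wz": 0, "dx": 0, "dy": 0.004, "dz": 0, "fingers": 0.0}, {"wx": 0, "wy": 0, "wz": 0, "dx": 0, "dy": 0, "dz": 0, "fingers": 0.0}])

```text
clock: 8.5
tool_pos: [0.4506, -0.2653, 0.334]
eef_rot: [0.177, 0.984, -0.001, 0.002]
wrist_force: [-0.3, 0.2, -2.5]
finger_gap: 0.207
```

Run:
```python
from h import *
st()
p,d,K,D,T=cam('scene'); P=cloud(d,K,D,T); cv2.imwrite('pics/s2.png',p[80:330,130:430].repeat(2,0).repeat(2,1))
s=robot.observe()['tool_pos']
hsv=cv2.cvtColor(p,cv2.COLOR_BGR2HSV)
m=(np.hypot(P[...,0]-s[0],P[...,1]-s[1])<.13)&(P[...,2]>.2)&(P[...,2]<.36)&(hsv[...,0]>8)&(hsv[...,0]<28)&(hsv[...,1]>60)
q=P[m];print(m.sum(),'z range',np.percentile(q[:,2],[0.5,2,50,98,99.5]).round(3))
```

```text
8.5 q [-0.66  0.25  1.67 -0.    1.21 -1.87] tcp [ 0.4506 -0.2653  0.334 ] z [ 0.004 -0.004 -1.   ] yhead 69.6 F [-0.3  0.2 -2.5] gap 0.0196
3565 z range [0.218 0.22  0.262 0.336 0.341]
```

View pics/s2.png

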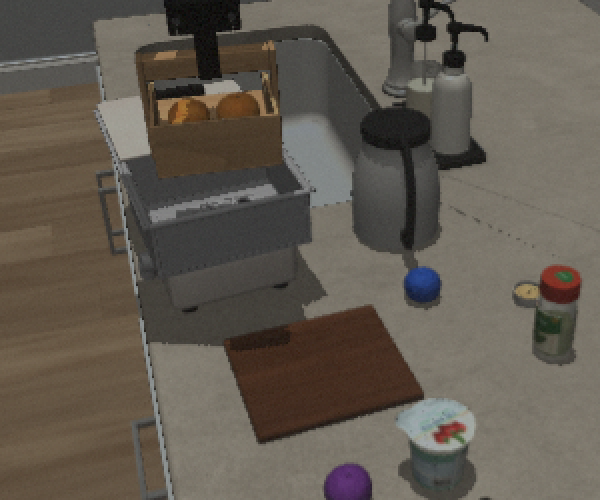

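step_arm(motion=[{"wx": -0.047, "wy": 0.017, "wz": 0, "dx": 0, "dy": 0, "dz": -0.002, "fingers": 0.0}, {"wx": -0.056, "wy": 0.021, "wz": 0, "dx": 0, "dy": 0, "dz": -0.002, "fingers": 0.0}, {"wx": -0.056, "wy": 0.021, "wz": 0, "dx": 0, "dy": 0, "dz": -0.002, "fingers": 0.0}, {"wx": -0.056, "wy": 0.021, "wz": 0, "dx": 0, "dy": 0, "dz": -0.002, "fingers": 0.0}, {"wx": -0.056, "wy": 0.021, "wz": 0, "dx": 0, "dy": 0, "dz": -0.002, "fingers": 0.0}, {"wx": -0.056, "wy": 0.021, "wz": 0, "dx": 0, "dy": 0, "dz": -0.002, "fingers": 0.0}, {"wx": -0.047, "wy": 0.017, "wz": 0, "dx": 0, "dy": 0, "dz": -0.002, "fingers": 0.0}, {"wx": -0.038, "wy": 0.014, "wz": 0, "dx": 0, "dy": 0, "dz": -0.002, "fingers": 0.0}])

```text
clock: 9.22
tool_pos: [0.4524, -0.2719, 0.3173]
eef_rot: [0.175, 0.958, -0.225, -0.036]
wrist_force: [1.1, -0.0, -3.2]
finger_gap: 0.21
```

```bash
python3 -c "from h import *;st()"
```

```text
9.22 q [-0.46  0.28  1.75 -0.52  1.11 -1.44] tcp [ 0.4524 -0.2719  0.3173] z [-0.148 -0.419 -0.896] yhead 69.2 F [ 1.1 -0.  -3.2] gap 0.02
```

step_arm(motion=[{"wx": -0.023, "wy": 0.009, "wz": 0, "dx": 0, "dy": 0.002, "dz": 0, "fingers": 0.0}, {"wx": -0.023, "wy": 0.009, "wz": 0, "dx": 0, "dy": 0.002, "dz": 0, "fingers": 0.0}, {"wx": -0.023, "wy": 0.009, "wz": 0, "dx": 0, "dy": 0.002, "dz": 0, "fingers": 0.0}, {"wx": -0.023, "wy": 0.009, "wz": 0, "dx": 0, "dy": 0.002, "dz": 0, "fingers": 0.0}, {"wx": -0.023, "wy": 0.009, "wz": 0, "dx": 0, "dy": 0.002, "dz": 0, "fingers": 0.0}, {"wx": -0.023, "wy": 0.009, "wz": 0, "dx": 0, "dy": 0.003, "dz": 0, "fingers": 0.0}, {"wx": -0.023, "wy": 0.009, "wz": 0, "dx": 0, "dy": 0.003, "dz": 0, "fingers": 0.0}, {"wx": -0.023, "wy": 0.009, "wz": 0, "dx": 0, "dy": 0.003, "dz": 0, "fingers": 0.0}])

```text
clock: 9.88
tool_pos: [0.4552, -0.2557, 0.3142]
eef_rot: [0.171, 0.93, -0.321, -0.056]
wrist_force: [0.2, -1.3, -3.9]
finger_gap: 0.21
```

```bash
python3 -c "from h import *;st()"
```

```text
9.88 q [-0.35  0.32  1.78 -0.74  1.17 -1.21] tcp [ 0.4552 -0.2557  0.3142] z [-0.215 -0.578 -0.787] yhead 69.0 F [ 0.2 -1.3 -3.9] gap 0.02
```

step_arm(motion=[{"wx": -0.021, "wy": 0.008, "wz": 0, "dx": 0, "dy": 0.001, "dz": 0, "fingers": 0.0}, {"wx": -0.021, "wy": 0.008, "wz": 0, "dx": 0, "dy": 0.001, "dz": 0, "fingers": 0.0}, {"wx": -0.021, "wy": 0.008, "wz": 0, "dx": 0, "dy": 0.002, "dz": 0, "fingers": 0.0}, {"wx": -0.021, "wy": 0.008, "wz": 0, "dx": 0, "dy": 0.002, "dz": 0.001, "fingers": 0.0}, {"wx": -0.021, "wy": 0.008, "wz": 0, "dx": 0, "dy": 0.002, "dz": 0, "fingers": 0.0}, {"wx": -0.021, "wy": 0.008, "wz": 0, "dx": 0, "dy": 0.002, "dz": 0.001, "fingers": 0.0}, {"wx": -0.021, "wy": 0.008, "wz": 0, "dx": 0, "dy": 0.003, "dz": 0, "fingers": 0.0}, {"wx": -0.021, "wy": 0.008, "wz": 0, "dx": 0, "dy": 0.003, "dz": 0, "fingers": 0.0}])

```text
clock: 10.55
tool_pos: [0.4564, -0.2402, 0.3162]
eef_rot: [0.166, 0.894, -0.411, -0.072]
wrist_force: [0.7, -0.7, -1.6]
finger_gap: 0.208
```

```bash
cat > v.py <<'E'
from h import *
import sys
st()
p,d,K,D,T=cam('scene'); P=cloud(d,K,D,T); a=p[80:280,150:410]; b=cam('side')[0][60:260,230:490]
cv2.imwrite(f'pics/{sys.argv[1]}.png',np.hstack([a,b]).repeat(1,0) if 0 else cv2.resize(np.hstack([a,b]),(780,300)))
E
python3 v.py s3
```

```text
10.55 q [-0.25  0.36  1.81 -0.91  1.26 -1.02] tcp [ 0.4564 -0.2402  0.3162] z [-0.265 -0.71  -0.652] yhead 68.7 F [ 0.7 -0.7 -1.6] gap 0.0197
```

View pics/s3.png

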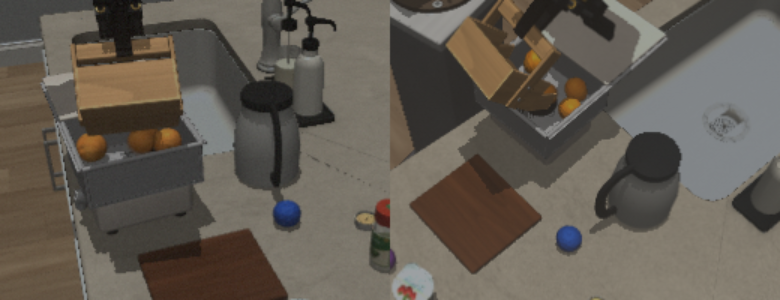

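Three mandarins show in the hopper already; I'll tip slightly further for the last.

step_arm(motion=[{"wx": -0.019, "wy": 0.007, "wz": 0, "dx": 0, "dy": 0.002, "dz": 0, "fingers": 0.0}, {"wx": -0.019, "wy": 0.007, "wz": 0, "dx": 0, "dy": 0.002, "dz": 0, "fingers": 0.0}, {"wx": -0.019, "wy": 0.007, "wz": 0, "dx": 0, "dy": 0.002, "dz": 0, "fingers": 0.0}, {"wx": -0.019, "wy": 0.007, "wz": 0, "dx": 0, "dy": 0.002, "dz": 0, "fingers": 0.0}, {"wx": -0.019, "wy": 0.007, "wz": 0, "dx": 0, "dy": 0.002, "dz": 0, "fingers": 0.0}, {"wx": 0, "wy": 0, "wz": 0, "dx": 0, "dy": 0, "dz": 0, "fingers": 0.0}, {"wx": 0, "wy": 0, "wz": 0, "dx": 0, "dy": 0, "dz": 0, "fingers": 0.0}])

```text
clock: 11.23
tool_pos: [0.4567, -0.2286, 0.3159]
eef_rot: [0.161, 0.87, -0.46, -0.081]
wrist_force: [0.2, 1.2, -2.4]
finger_gap: 0.209
```

```bash
cat > f.py <<'E'
from h import *
st(); H=np.array([.461,-.213]); a=np.radians(-9.2); ex=np.array([np.cos(a),np.sin(a)]); ey=np.array([-ex[1],ex[0]])
for n in('scene','side'):
    p,d,K,D,T=cam(n); P=cloud(d,K,D,T); hsv=cv2.cvtColor(p,cv2.COLOR_BGR2HSV)
    near=np.hypot(P[...,0]-H[0],P[...,1]-H[1])<.3
    m=((hsv[...,0]>8)&(hsv[...,0]<20)&(hsv[...,1]>190)&(hsv[...,2]>70)&near).astype(np.uint8)
    k,L,s,c=cv2.connectedComponentsWithStats(m)
    for i in range(1,k):
        if s[i,4]>25:
            q=np.nanmedian(P[L==i],0); print(n,c[i].round(),s[i,4],'world',q.round(3),'hop',round((q[:2]-H)@ex,3),round((q[:2]-H)@ey,3),round(q[2]-.158,3))
E
python3 f.py; python3 v.py s4
```

```text
11.23 q [-0.2   0.39  1.83 -1.    1.33 -0.93] tcp [ 0.4567 -0.2286  0.3159] z [-0.288 -0.774 -0.564] yhead 68.7 F [ 0.2  1.2 -2.4] gap 0.0198
side [323. 101.] 34 world [ 0.405 -0.172  0.127] hop -0.062 0.031 -0.031
side [349. 131.] 33 world [ 0.527 -0.219  0.13 ] hop 0.066 0.005 -0.028
11.33 q [-0.2   0.39  1.83 -1.    1.33 -0.93] tcp [ 0.4567 -0.2288  0.316 ] z [-0.288 -0.773 -0.565] yhead 68.6 F [-0.5  0.8 -1.4] gap 0.0197
```

View pics/s4.png

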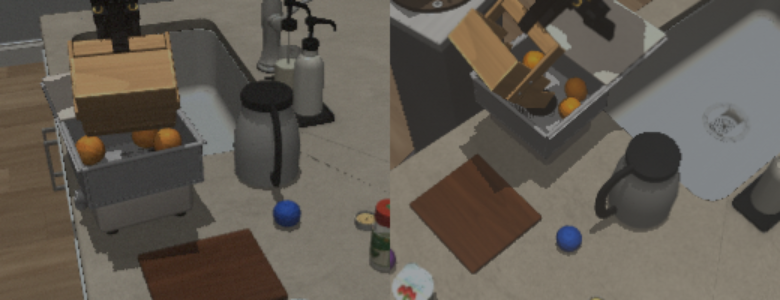

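Still three visible: scene crop (90,150),(145,135),(168,140). The fourth may be hidden behind the tote, so I'll check with the wrist camera.

```bash
sed -i 's/>190)/>150)/; s/>70)&near/>40)\&near/' f.py; sed -i "s/('scene','side')/('scene','side','wrist')/" f.py; sed -i "s/ k,L,s,c=/ cv2.imwrite('pics\/f_'+n+'.png',p); k,L,s,c=/" f.py; python3 f.py
```

```text
11.43 q [-0.2   0.39  1.83 -1.    1.33 -0.93] tcp [ 0.4566 -0.2289  0.3161] z [-0.288 -0.773 -0.565] yhead 68.6 F [ 0.1  0.3 -0.6] gap 0.0194
scene [254. 172.] 355 world [ 0.508 -0.211  0.119] hop 0.047 0.009 -0.039
scene [210. 179.] 273 world [ 0.401 -0.176  0.119] hop -0.065 0.027 -0.039
side [325.  99.] 76 world [ 0.406 -0.167  0.129] hop -0.061 0.037 -0.029
side [352. 123.] 252 world [ 0.515 -0.181  0.126] hop 0.048 0.041 -0.032
wrist [610. 111.] 1971 world [ 0.41  -0.166  0.127] hop -0.058 0.038 -0.031
wrist [502. 122.] 1813 world [ 0.393 -0.233  0.124] hop -0.064 -0.031 -0.034
wrist [628. 249.] 906 world [ 0.496 -0.171  0.127] hop 0.028 0.047 -0.031
wrist [558. 268.] 580 world [ 0.509 -0.215  0.127] hop 0.048 0.006 -0.031
```

View pics/f_wrist.png

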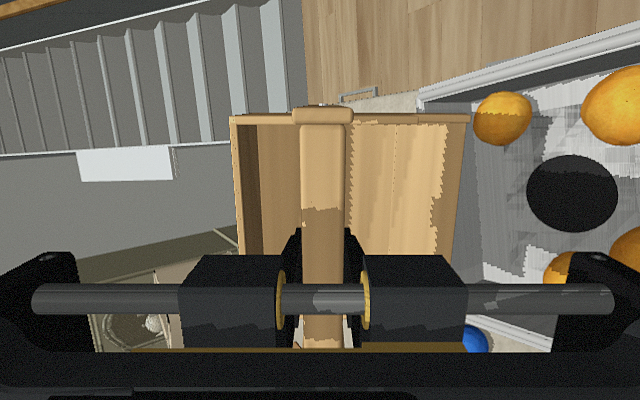

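All four mandarins are in the hopper (wrist detections 4/4, surface z −0.03 from the rim) and the tote is empty. Going back to the board.

step_arm(motion=[{"wx": 0.05, "wy": -0.019, "wz": 0, "dx": 0, "dy": -0.004, "dz": 0.012, "fingers": 0.0}, {"wx": 0.09, "wy": -0.034, "wz": 0, "dx": 0, "dy": -0.008, "dz": 0.01, "fingers": 0.0}, {"wx": 0.09, "wy": -0.034, "wz": 0, "dx": 0, "dy": -0.012, "dz": 0.008, "fingers": 0.0}, {"wx": 0.09, "wy": -0.034, "wz": 0, "dx": 0.002, "dy": -0.018, "dz": 0.004, "fingers": 0.0}, {"wx": 0.09, "wy": -0.034, "wz": 0, "dx": 0.002, "dy": -0.02, "dz": 0, "fingers": 0.0}, {"wx": 0.09, "wy": -0.034, "wz": 0, "dx": 0.002, "dy": -0.02, "dz": 0, "fingers": 0.0}, {"wx": 0.09, "wy": -0.034, "wz": 0, "dx": 0.002, "dy": -0.02, "dz": 0, "fingers": 0.0}, {"wx": 0.09, "wy": -0.034, "wz": 0, "dx": 0.002, "dy": -0.02, "dz": 0, "fingers": 0.0}, {"wx": 0.09, "wy": -0.034, "wz": 0, "dx": 0.002, "dy": -0.02, "dz": 0, "fingers": 0.0}, {"wx": 0.08, "wy": -0.03, "wz": 0, "dx": 0.002, "dy": -0.02, "dz": 0, "fingers": 0.0}])

```text
clock: 12.42
tool_pos: [0.4718, -0.3936, 0.3559]
eef_rot: [0.177, 0.984, -0.016, 0.01]
wrist_force: [1.3, 0.6, -1.5]
finger_gap: 0.208
```

```bash
python3 -c "from h import *;st()"
```

```text
12.42 q [-0.8   0.37  1.44 -0.02  1.29 -2.01] tcp [ 0.4718 -0.3936  0.3559] z [ 0.013 -0.035 -0.999] yhead 69.6 F [ 1.3  0.6 -1.5] gap 0.0198
```

step_arm(motion=[{"wx": 0.012, "wy": 0.004, "wz": 0, "dx": 0.002, "dy": -0.02, "dz": 0, "fingers": 0.0}, {"wx": 0.012, "wy": 0.004, "wz": 0, "dx": 0.002, "dy": -0.018, "dz": -0.015, "fingers": 0.0}, {"wx": 0, "wy": 0, "wz": 0, "dx": 0.001, "dy": -0.01, "dz": -0.025, "fingers": 0.0}, {"wx": 0, "wy": 0, "wz": 0, "dx": 0, "dy": 0, "dz": -0.03, "fingers": 0.0}, {"wx": 0, "wy": 0, "wz": 0, "dx": 0, "dy": 0, "dz": -0.03, "fingers": 0.0}, {"wx": 0, "wy": 0, "wz": 0, "dx": 0, "dy": 0, "dz": -0.03, "fingers": 0.0}, {"wx": 0, "wy": 0, "wz": 0, "dx": 0, "dy": 0, "dz": -0.03, "fingers": 0.0}, {"wx": 0, "wy": 0, "wz": 0, "dx": 0, "dy": 0, "dz": -0.02, "fingers": 0.0}, {"wx": 0, "wy": 0, "wz": 0, "dx": 0, "dy": 0, "dz": -0.01, "fingers": 0.0}, {"wx": 0, "wy": 0, "wz": 0, "dx": 0, "dy": 0, "dz": 0, "fingers": 0.0}])

```text
clock: 13.25
tool_pos: [0.4702, -0.4531, 0.1585]
eef_rot: [0.182, 0.983, -0.004, 0.004]
wrist_force: [-0.0, -0.0, -1.8]
finger_gap: 0.207
```

```bash
python3 -c "from h import *;st()"
```

```text
13.25 q [-0.87  0.61  1.58 -0.    0.95 -2.07] tcp [ 0.4702 -0.4531  0.1585] z [ 0.006 -0.009 -1.   ] yhead 69.0 F [-0.  -0.  -1.8] gap 0.0197
```

step_arm(motion=[{"wx": 0.008, "wy": 0.005, "wz": 0, "dx": 0.004, "dy": 0.006, "dz": -0.008, "fingers": 0.0}, {"wx": 0, "wy": 0, "wz": 0.01, "dx": 0.004, "dy": 0.006, "dz": -0.008, "fingers": 0.0}, {"wx": 0, "wy": 0, "wz": 0, "dx": 0, "dy": 0, "dz": -0.006, "fingers": 0.0}, {"wx": 0, "wy": 0, "wz": 0, "dx": 0, "dy": 0, "dz": -0.004, "fingers": 0.0}, {"wx": 0, "wy": 0, "wz": 0, "dx": 0, "dy": 0, "dz": 0, "fingers": 0.0}])

```text
clock: 13.67
tool_pos: [0.4804, -0.4408, 0.1342]
eef_rot: [0.176, 0.984, -0.002, 0.002]
wrist_force: [-0.1, 1.1, -2.8]
finger_gap: 0.206
```

```bash
python3 -c "from h import *;st()"
```

```text
13.67 q [-0.84  0.64  1.59  0.    0.9  -2.06] tcp [ 0.4804 -0.4408  0.1342] z [ 0.004 -0.004 -1.   ] yhead 69.7 F [-0.1  1.1 -2.8] gap 0.0196
```

step_arm(motion=[{"wx": 0, "wy": 0, "wz": 0, "dx": 0, "dy": 0, "dz": -0.002, "fingers": 0.0}, {"wx": 0, "wy": 0, "wz": 0, "dx": 0, "dy": 0, "dz": -0.002, "fingers": 0.0}, {"wx": 0, "wy": 0, "wz": 0, "dx": 0, "dy": 0, "dz": -0.002, "fingers": 0.0}, {"wx": 0, "wy": 0, "wz": 0, "dx": 0, "dy": 0, "dz": 0, "fingers": 0.0}])

```text
clock: 14.0
tool_pos: [0.4809, -0.4413, 0.1292]
eef_rot: [0.176, 0.984, -0.003, 0.003]
wrist_force: [-0.1, 0.2, -1.4]
finger_gap: 0.207
```

```bash
python3 -c "from h import *;st()"
```

```text
14.0 q [-0.84  0.64  1.6   0.    0.89 -2.06] tcp [ 0.4809 -0.4413  0.1292] z [ 0.006 -0.006 -1.   ] yhead 69.7 F [-0.1  0.2 -1.4] gap 0.0197
```

step_arm(motion=[{"wx": 0, "wy": 0, "wz": 0, "dx": 0, "dy": 0, "dz": -0.002, "fingers": 0.0}, {"wx": 0, "wy": 0, "wz": 0, "dx": 0, "dy": 0, "dz": -0.002, "fingers": 0.0}, {"wx": 0, "wy": 0, "wz": 0, "dx": 0, "dy": 0, "dz": 0, "fingers": 0.0}])

```text
clock: 14.25
tool_pos: [0.4816, -0.4417, 0.1289]
eef_rot: [0.176, 0.984, -0.003, 0.005]
wrist_force: [0.3, -0.8, -1.7]
finger_gap: 0.207
```

```bash
python3 -c "from h import *;st()"
```

```text
14.25 q [-0.84  0.64  1.6   0.    0.89 -2.06] tcp [ 0.4816 -0.4417  0.1289] z [ 0.008 -0.008 -1.   ] yhead 69.7 F [ 0.3 -0.8 -1.7] gap 0.0197
```

step_arm(motion=[{"wx": 0.006, "wy": 0.006, "wz": 0, "dx": 0, "dy": 0, "dz": -0.004, "fingers": 0.0}, {"wx": 0, "wy": 0, "wz": 0, "dx": 0, "dy": 0, "dz": -0.003, "fingers": 0.0}])

```text
clock: 14.42
tool_pos: [0.4823, -0.4422, 0.128]
eef_rot: [0.176, 0.984, -0.002, 0.003]
wrist_force: [-12.8, 11.3, 31.6]
finger_gap: 0.212
```

Run:
```python
from h import *
st()
p,d,K,D,T=cam('scene'); P=cloud(d,K,D,T); hsv=cv2.cvtColor(p,cv2.COLOR_BGR2HSV)
m=(np.hypot(P[...,0]-.48,P[...,1]+.44)<.12)&(P[...,2]>.1)&(P[...,2]<.15)&(hsv[...,0]>8)&(hsv[...,0]<28)&(hsv[...,1]>60)
q=P[m]; print(m.sum(),np.percentile(q[:,2],[5,50,95,99]).round(4),cv2.minAreaRect(q[:,:2].astype(np.float32)))
A=np.load('scene0.npz');Q=A['P'];h0=cv2.cvtColor(A['p'],cv2.COLOR_BGR2HSV)
m=(np.hypot(Q[...,0]-.48,Q[...,1]+.44)<.12)&(Q[...,2]>.1)&(Q[...,2]<.15)&(h0[...,0]>8)&(h0[...,0]<28)&(h0[...,1]>60)
print('before',np.percentile(Q[m][:,2],[5,50,95,99]).round(4))
```

```text
14.42 q [-0.84  0.65  1.59  0.    0.89 -2.06] tcp [ 0.4823 -0.4422  0.128 ] z [ 0.006 -0.006 -1.   ] yhead 69.7 F [-12.8  11.3  31.6] gap 0.0202
710 [0.1055 0.1203 0.1304 0.1313] ((0.4789915978908539, -0.44690680503845215), (0.030479172244668007, 0.14758452773094177), 70.15686798095703)
before [0.1066 0.1241 0.1307 0.1315]
```

On the board (contact force 31 N, bar height matches the start). Release and rise.

step_arm(motion=[{"wx": 0, "wy": 0, "wz": 0, "dx": 0, "dy": 0, "dz": 0.001, "fingers": 0.06}, {"wx": 0, "wy": 0, "wz": 0, "dx": 0, "dy": 0, "dz": 0, "fingers": 0.06}, {"wx": 0, "wy": 0, "wz": 0, "dx": 0, "dy": 0, "dz": 0, "fingers": 0.06}, {"wx": 0, "wy": 0, "wz": 0, "dx": 0, "dy": 0, "dz": 0.015, "fingers": 0.06}, {"wx": 0, "wy": 0, "wz": 0, "dx": 0, "dy": 0, "dz": 0.03, "fingers": 0.06}, {"wx": 0, "wy": 0, "wz": 0, "dx": 0, "dy": 0, "dz": 0.035, "fingers": 0.06}, {"wx": 0, "wy": 0, "wz": 0, "dx": 0, "dy": 0, "dz": 0.035, "fingers": 0.06}, {"wx": 0, "wy": 0, "wz": 0.02, "dx": 0, "dy": 0.01, "dz": 0.035, "fingers": 0.06}, {"wx": 0, "wy": 0, "wz": 0.02, "dx": 0, "dy": 0.02, "dz": 0.01, "fingers": 0.06}])

```text
clock: 15.22
tool_pos: [0.4805, -0.4135, 0.2899]
eef_rot: [0.158, 0.987, -0.0, 0.0]
wrist_force: [1.0, 0.2, 1.4]
finger_gap: 0.626
```

Run:
```python
from h import *
st()
p,d,K,D,T=cam('side'); P=cloud(d,K,D,T); hsv=cv2.cvtColor(p,cv2.COLOR_BGR2HSV)
p2,d2,K2,D2,T2=cam('scene'); P2=cloud(d2,K2,D2,T2)
for n,A,I in(('side',P,p),('scene',P2,p2)):
    hsv=cv2.cvtColor(I,cv2.COLOR_BGR2HSV)
    m=(np.hypot(A[...,0]-.48,A[...,1]+.44)<.12)&(A[...,2]>.1)&(A[...,2]<.15)&(hsv[...,0]>8)&(hsv[...,0]<28)&(hsv[...,1]>60)
    q=A[m]; r=cv2.minAreaRect(q[:,:2].astype(np.float32)); print(n,'bar',np.round(r[0],4),np.round(r[1],3),round(r[2],1),np.percentile(q[:,2],[5,50,95,99]).round(4))
    m=(A[...,2]>.172)&(A[...,2]<.215)&(hsv[...,2]<75)&(np.hypot(A[...,0]-.485,A[...,1]+.06)<.07)
    q=A[m]; 
    if len(q)>10: r=cv2.minAreaRect(q[:,:2].astype(np.float32)); print(n,'fin',len(q),np.round(r[0],4),np.round(r[1],3),round(r[2],1))
a=p2[80:330,150:410]; b=p[50:300,210:470]; cv2.imwrite('pics/s5.png',cv2.resize(np.hstack([a,b]),(780,375)))
```

```text
15.22 q [-0.81  0.46  1.47 -0.    1.21 -2.07] tcp [ 0.4805 -0.4135  0.2899] z [ 0.    -0.001 -1.   ] yhead 71.8 F [1.  0.2 1.4] gap 0.0595
side bar [ 0.4822 -0.4416] [0.027 0.148] 69.8 [0.1098 0.1292 0.1327 0.1335]
side fin 245 [ 0.4849 -0.0635] [0.015 0.073] 81.4
scene bar [ 0.48   -0.4442] [0.027 0.148] 69.0 [0.1062 0.124  0.1308 0.1317]
scene fin 330 [ 0.4812 -0.0661] [0.019 0.068] 73.1
```

View pics/s5.png

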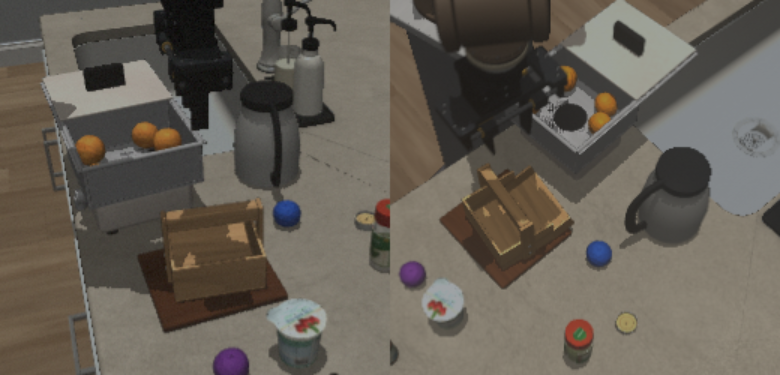

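Tote is upright and empty on the board at about (210,250) in the left crop; fruit is in the hopper and the cover is open. Carafe and tub are undisturbed. Now the cover.

step_arm(motion=[{"wx": 0, "wy": 0, "wz": 0.02, "dx": 0, "dy": 0.035, "dz": 0, "fingers": 0.06}, {"wx": 0, "wy": 0, "wz": 0.02, "dx": 0, "dy": 0.04, "dz": -0.003, "fingers": 0.06}, {"wx": 0, "wy": 0, "wz": 0.02, "dx": 0, "dy": 0.04, "dz": -0.003, "fingers": 0.06}, {"wx": 0, "wy": 0, "wz": 0.02, "dx": 0, "dy": 0.04, "dz": -0.003, "fingers": 0.06}, {"wx": 0, "wy": 0, "wz": 0.02, "dx": 0, "dy": 0.04, "dz": -0.003, "fingers": 0.06}, {"wx": 0, "wy": 0, "wz": 0.02, "dx": 0.001, "dy": 0.04, "dz": -0.003, "fingers": 0.06}, {"wx": 0, "wy": 0, "wz": 0.02, "dx": 0.001, "dy": 0.04, "dz": -0.003, "fingers": 0.06}, {"wx": 0, "wy": 0, "wz": 0, "dx": 0.001, "dy": 0.035, "dz": -0.003, "fingers": 0.06}, {"wx": 0, "wy": 0, "wz": 0, "dx": 0, "dy": 0.015, "dz": 0, "fingers": 0.06}, {"wx": 0, "wy": 0, "wz": 0, "dx": 0, "dy": 0.0, "dz": 0, "fingers": 0.06}])

```text
clock: 16.15
tool_pos: [0.479, -0.0766, 0.2526]
eef_rot: [0.088, 0.996, 0.003, -0.008]
wrist_force: [0.4, -0.1, -0.4]
finger_gap: 0.63
```

```bash
python3 -c "from h import *;st()"
```

```text
16.15 q [-0.3   0.28  1.87  0.    1.01 -1.69] tcp [ 0.479  -0.0766  0.2526] z [-0.015  0.006 -1.   ] yhead 79.9 F [ 0.4 -0.1 -0.4] gap 0.0599
```

step_arm(motion=[{"wx": -0.003, "wy": -0.008, "wz": 0.01, "dx": 0.003, "dy": 0.009, "dz": 0, "fingers": 0.06}, {"wx": -0.003, "wy": -0.007, "wz": 0.01, "dx": 0.003, "dy": 0.006, "dz": -0.015, "fingers": 0.06}, {"wx": 0, "wy": 0, "wz": 0, "dx": 0, "dy": 0, "dz": -0.02, "fingers": 0.06}, {"wx": 0, "wy": 0, "wz": 0, "dx": 0, "dy": 0, "dz": -0.015, "fingers": 0.06}, {"wx": 0, "wy": 0, "wz": 0, "dx": 0, "dy": 0, "dz": 0, "fingers": 0.06}], squeeze=20)

```text
clock: 16.57
tool_pos: [0.4871, -0.0629, 0.1982]
eef_rot: [0.078, 0.997, -0.0, 0.0]
wrist_force: [-1.1, -0.2, 0.2]
finger_gap: 0.633
```

```bash
python3 -c "from h import *;st()"
```

```text
16.57 q [-0.26  0.36  1.93 -0.    0.86 -1.68] tcp [ 0.4871 -0.0629  0.1982] z [ 0.001 -0.001 -1.   ] yhead 81.1 F [-1.1 -0.2  0.2] gap 0.0602
```

Good: close and slide shut.

step_arm(motion=[{"wx": 0, "wy": 0, "wz": 0, "dx": 0, "dy": 0, "dz": 0, "fingers": 0.0}, {"wx": 0, "wy": 0, "wz": 0, "dx": 0, "dy": 0, "dz": 0, "fingers": 0.0}, {"wx": 0, "wy": 0, "wz": 0, "dx": 0, "dy": 0, "dz": 0, "fingers": 0.0}, {"wx": 0, "wy": 0, "wz": 0, "dx": 0, "dy": 0, "dz": 0, "fingers": 0.0}, {"wx": 0, "wy": 0, "wz": 0, "dx": 0, "dy": 0, "dz": 0, "fingers": 0.0}, {"wx": 0, "wy": 0, "wz": 0, "dx": 0, "dy": 0, "dz": 0, "fingers": 0.0}])

```text
clock: 17.07
tool_pos: [0.4886, -0.0655, 0.1997]
eef_rot: [0.079, 0.997, -0.001, 0.001]
wrist_force: [-0.3, -0.4, -0.7]
finger_gap: 0.27
```

```bash
python3 -c "from h import *;st()"
```

```text
17.07 q [-0.27  0.36  1.92 -0.    0.86 -1.68] tcp [ 0.4886 -0.0655  0.1997] z [ 0.003 -0.002 -1.   ] yhead 80.9 F [-0.3 -0.4 -0.7] gap 0.0257
```

step_arm(motion=[{"wx": 0, "wy": 0, "wz": 0, "dx": 0, "dy": 0, "dz": 0, "fingers": 0.0}, {"wx": 0, "wy": 0, "wz": 0, "dx": 0, "dy": 0, "dz": 0, "fingers": 0.0}])

```text
clock: 17.23
tool_pos: [0.4886, -0.0654, 0.2002]
eef_rot: [0.08, 0.997, -0.001, 0.002]
wrist_force: [1.9, 1.2, -5.6]
finger_gap: 0.151
```

Run:
```python
from h import *
st()
p,d,K,D,T=cam('wrist'); cv2.imwrite('pics/w6.png',p)
```

```text
17.23 q [-0.27  0.35  1.92 -0.    0.86 -1.68] tcp [ 0.4886 -0.0654  0.2002] z [ 0.003 -0.001 -1.   ] yhead 80.9 F [ 1.9  1.2 -5.6] gap 0.0144
```

View pics/w6.png

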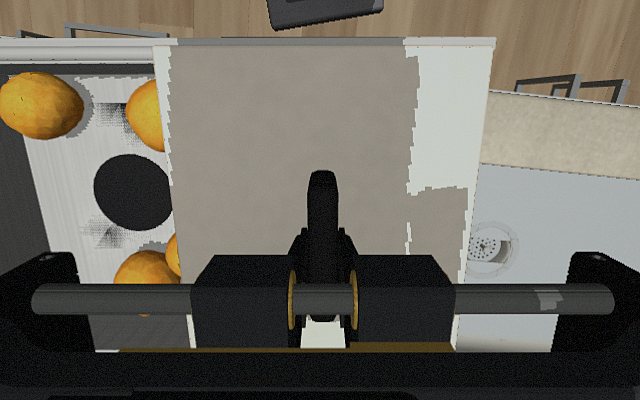

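Fin pinched again (gap 14.4 mm, fin centred at (322,240)), and the fruit sits below the cover plane. Slide shut.

step_arm(motion=[{"wx": 0, "wy": 0, "wz": 0, "dx": -0.0024, "dy": -0.0155, "dz": 0, "fingers": 0.0}, {"wx": 0, "wy": 0, "wz": 0, "dx": -0.0024, "dy": -0.0155, "dz": 0, "fingers": 0.0}, {"wx": 0, "wy": 0, "wz": 0, "dx": -0.0024, "dy": -0.0155, "dz": 0, "fingers": 0.0}, {"wx": 0, "wy": 0, "wz": 0, "dx": -0.0024, "dy": -0.0155, "dz": 0, "fingers": 0.0}, {"wx": 0, "wy": 0, "wz": 0, "dx": -0.0024, "dy": -0.0155, "dz": 0, "fingers": 0.0}, {"wx": 0, "wy": 0, "wz": 0, "dx": -0.0024, "dy": -0.0155, "dz": 0, "fingers": 0.0}, {"wx": 0, "wy": 0, "wz": 0, "dx": -0.0024, "dy": -0.0155, "dz": 0, "fingers": 0.0}, {"wx": 0, "wy": 0, "wz": 0, "dx": -0.0024, "dy": -0.0155, "dz": 0, "fingers": 0.0}, {"wx": 0, "wy": 0, "wz": 0, "dx": -0.0024, "dy": -0.0155, "dz": 0, "fingers": 0.0}])

```text
clock: 18.03
tool_pos: [0.4664, -0.2059, 0.2002]
eef_rot: [0.078, 0.997, 0.001, 0.002]
wrist_force: [2.0, 2.3, -2.2]
finger_gap: 0.144
```

```bash
python3 -c "from h import *;st()"
```

```text
18.03 q [-0.55  0.38  1.89  0.01  0.88 -1.97] tcp [ 0.4664 -0.2059  0.2002] z [ 0.004  0.002 -1.   ] yhead 81.1 F [ 2.   2.3 -2.2] gap 0.0137
```

step_arm(motion=[{"wx": 0, "wy": 0, "wz": 0, "dx": -0.001, "dy": -0.006, "dz": 0, "fingers": 0.0}, {"wx": 0, "wy": 0, "wz": 0, "dx": -0.0005, "dy": -0.004, "dz": 0, "fingers": 0.0}, {"wx": 0, "wy": 0, "wz": 0, "dx": 0, "dy": -0.004, "dz": 0, "fingers": 0.0}, {"wx": 0, "wy": 0, "wz": 0, "dx": 0, "dy": -0.002, "dz": 0, "fingers": 0.0}])

```text
clock: 18.37
tool_pos: [0.4649, -0.2151, 0.2]
eef_rot: [0.081, 0.997, 0.01, 0.001]
wrist_force: [2.1, 5.6, 1.0]
finger_gap: 0.151
```

```bash
python3 -c "from h import *;st()"
```

```text
18.37 q [-0.57  0.38  1.88  0.02  0.89 -2.  ] tcp [ 0.4649 -0.2151  0.2   ] z [ 0.004  0.02  -1.   ] yhead 80.7 F [2.1 5.6 1. ] gap 0.0144
```

At the stop (reaction force +y, TCP 3 mm past the initial closed pose). Release and back off.

step_arm(motion=[{"wx": 0, "wy": 0, "wz": 0, "dx": 0, "dy": 0, "dz": 0, "fingers": 0.06}, {"wx": 0, "wy": 0, "wz": 0, "dx": 0, "dy": 0, "dz": 0, "fingers": 0.06}, {"wx": 0, "wy": 0, "wz": 0, "dx": 0, "dy": 0, "dz": 0, "fingers": 0.06}, {"wx": 0, "wy": 0, "wz": 0, "dx": 0, "dy": 0, "dz": 0.02, "fingers": 0.06}, {"wx": 0, "wy": 0, "wz": 0, "dx": 0, "dy": 0, "dz": 0.03, "fingers": 0.06}, {"wx": 0, "wy": 0, "wz": 0, "dx": 0, "dy": 0.01, "dz": 0.035, "fingers": 0.06}, {"wx": 0, "wy": 0, "wz": 0, "dx": 0, "dy": 0.03, "dz": 0.025, "fingers": 0.06}, {"wx": 0, "wy": 0, "wz": 0, "dx": 0, "dy": 0.035, "dz": 0, "fingers": 0.06}, {"wx": 0, "wy": 0, "wz": 0, "dx": 0, "dy": 0.035, "dz": 0, "fingers": 0.06}, {"wx": 0, "wy": 0, "wz": 0, "dx": 0, "dy": 0, "dz": 0, "fingers": 0.06}])

```text
clock: 19.2
tool_pos: [0.464, -0.1012, 0.3152]
eef_rot: [0.083, 0.997, 0.01, 0.001]
wrist_force: [0.3, -0.0, 0.3]
finger_gap: 0.63
```

Run:
```python
from h import *
st()
I=[]
for n in('side','scene'):
    p,d,K,D,T=cam(n);A=cloud(d,K,D,T); I.append(p); hsv=cv2.cvtColor(p,cv2.COLOR_BGR2HSV)
    m=(np.hypot(A[...,0]-.48,A[...,1]+.44)<.12)&(A[...,2]>.1)&(A[...,2]<.15)&(hsv[...,0]>8)&(hsv[...,0]<28)&(hsv[...,1]>60)
    q=A[m]; r=cv2.minAreaRect(q[:,:2].astype(np.float32)); print(n,'bar',np.round(r[0],4),round(r[2],1),np.percentile(q[:,2],[50,95]).round(4))
    m=(A[...,2]>.176)&(A[...,2]<.21)&(hsv[...,2]<75)&(np.hypot(A[...,0]-.46,A[...,1]+.217)<.06)
    q=A[m]; r=cv2.minAreaRect(q[:,:2].astype(np.float32)) if len(q)>10 else None; print(n,'fin',len(q),r)
cv2.imwrite('pics/s7.png',cv2.resize(np.hstack([I[1][80:330,150:410],I[0][50:300,210:470]]),(780,375)))
```

```text
19.2 q [-0.36  0.2   1.8   0.02  1.14 -1.78] tcp [ 0.464  -0.1012  0.3152] z [ 0.004  0.019 -1.   ] yhead 80.5 F [ 0.3 -0.   0.3] gap 0.0599
side bar [ 0.4815 -0.4417] 70.2 [0.1292 0.1323]
side fin 237 ((0.46055054664611816, -0.2139948606491089), (0.016265515238046646, 0.07138931006193161), 80.01544189453125)
scene bar [ 0.4803 -0.4431] 69.8 [0.1244 0.1308]
scene fin 356 ((0.457605242729187, -0.2155545949935913), (0.01856607012450695, 0.06905083358287811), 81.67814636230469)
```

View pics/s7.png

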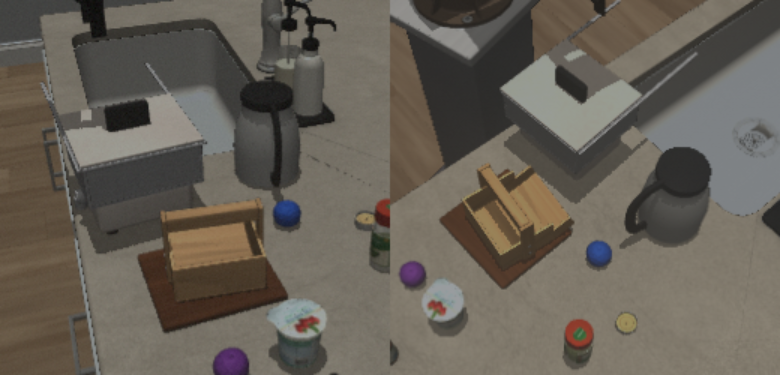

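```bash
python3 -c "
from h import *
st(); print(robot.close_job())"
```

```text
19.3 q [-0.37  0.2   1.8   0.02  1.14 -1.78] tcp [ 0.4644 -0.1042  0.3146] z [ 0.004  0.018 -1.   ] yhead 80.5 F [-0.3 -0.4 -0.7] gap 0.0602
the job is handed in; nothing more can be done
None
```

I did the whole job in order and handed it in at 19.3 s of the 69 s allowed; no verdict was reported. The cover was opened, all four mandarins were tipped into the hopper, the tote went back on the board and the cover was shut.

**Last checks:**
- **Mandarins:** before I shut the cover, the wrist camera showed all four inside the hopper, with their tops about 30 mm below the rim.
- **Tote:** it stands empty and upright, with its bar centre at about (0.481, −0.442). That is roughly 10 mm from the board's centre in each direction. Its height matches the start.
- **Cover:** the fin is back to within about 1.5 mm (side camera) or 3.6 mm (scene camera) of its starting position. The limit is 8 mm. The arm also felt the end stop.
- **Carafe and tub:** both look unmoved in the final picture; I did not re-measure them.
- **Robot:** the gripper is open and clear of everything, with wrist force near zero.

**Disagreements:**
- **First pinch:** my first measurement of the fin was about 5 mm off in y. The first pinch pressed on one side, with up to 33 N at the wrist, until I shifted the gripper.
- **Camera spread:** the two fixed cameras differ by 2 to 4 mm throughout.

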